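# Fetch the little owl from behind the glaze containers

### The arm

A 6-joint arm with a two-finger parallel gripper is mounted at the origin on the work surface. World frame = base frame: x ahead of the robot, y to its left, z up, the work surface at z = 0. Lengths are in m, angles in rad, forces in N, time in s.
With the tool pointing down it reaches from about 0.35 to 0.85 m from the base axis. Payload 8.1 kg.
Tool frame: the origin (TCP) lies at the very end of the fingers, on their centre line; the grasp point (between the pads) lies 19 mm behind it; z points along the fingers, y is the direction in which the jaws open and shut (so a half turn about z gives the same grasp; the last joint's range is limited). The gripper opens to 93 mm and grips with 3 to 60 N. Pads are 15 mm wide; open, the fingers measure 128 mm over their backs; the gripper's body (75 mm by 188 mm) begins 65 mm behind the grasp point.
Start: joints at [-1.235, 0.13, 1.488, -0, 1.523, -0.085], TCP at [0.245, -0.548, 0.219] pointing down, gripper open.
Joint ranges: [-2.96, 2.96], [-0.89, 2.26], [0.02, 2.5], [-1.34, 4.48], [0, 2.73], [-2.66, 2.66]. Speed limits (rad/s): [2.39, 2.39, 2.79, 3.14, 3.14, 3.14].

### API

Orientations are given as a rotation vector (axis times angle).
In Python, from plant import * gives the robot as it stands.
- The arm moves only by the tool apply_moves, never from a script. Its argument "commands" is one flat list of numbers, 7 for each row, row after row: the shift along the world's x, y, z in cm, then the turn, a rotation vector about the world's x, y, z in rad, then the finger opening in cm, from 0 to 9.3. A call has 1 to 8 rows; each row shifts and turns the pose as measured when the row begins; what a row does not reach is not made up. A row lasts 1/8 s, in which the tool goes at most 62.5 mm and 10.7 degrees, less where a joint would pass 70% of its speed; a pose out of reach is approached as far as the arm can. A call with a gripper value outside its range is refused whole. The fingers move at their own pace and stop on an object; "squeeze" is the grip in N (left out, the last holds). Time passes only in rows, so rows that do not move let the fingers close. It gives the time, the measured TCP pose, the force and the opening at its end, in the units of the state.
- read_state(): the state, without advancing time (a new reading comes with each control period).
- read_camera(name): name is "side" or "top" or "wrist"; returns (picture, depth): 420x560x3 uint8, blue, green, red; 420x560 float32, m along the optical axis (not along the pixel's ray), 0 where there is no reading.
- camera_model(name): a dict with "intrinsics" (3x3 intrinsics, pixels), "R" (3x3) and "t" (3): a world point X has camera coordinates R X + t. Camera axes: x right, y down, z forward; pixel columns grow to the right and rows downward; lengths in m; the calibration is good to about 2 mm. A picture is of the moment at which its call begins: read the wrist's pose just before it. camera_model takes no time and is no camera call; for the wrist camera it gives the pose at the moment of the call.
- close_job(): hands the job in, once; it reports no verdict.
Trained networks look in the newest picture that a camera, given by its name, has taken for a name from the list of things; names that differ only in an ending like _2 or _b are one class to them, and where a whole thing is asked for, a point or a joint stands for the part that bears it (a point fixed in the world has none). Each returns a list of dicts, best first, with "conf" (0 to 1); they miss things now and then, are a little off and sometimes report something else, mostly with a low value. They report only what shows in the picture. A call takes as long as a camera call.
- find_in(query, camera): "point" ([x, y, z] in m, in the coordinates of the camera as it stood for that picture, good to about 4 mm: the middle of the surface that is visible of it).
- cut_out(query, camera): "mask" (420x560 bool, what is visible of it).
- spot_point(query, camera): "point" ([x, y, z] in m, in the coordinates of the camera as it stood for that picture, good to about 4 mm: a listed point, or the origin of a listed thing).
The state is a dict: "t": time; "q": joint angles; "dq": joint speeds; "joint_torque": joint torques, N m; "tool_pos": TCP position; "orientation": TCP orientation; "force": force on the tool from outside, world axes, zero at the start; "wrist_torque": the same for the moment, N m; "opening": finger opening in m.
Only numpy, scipy, OpenCV 4.12 (cv2) and the standard library are available. Lean on these libraries where they do the work, as an engineer would, in place of code of your own. Each camera call takes 0.05 s, during which the arm holds its last target. There are 200 camera calls.

### The job

Clear the jar and the bottle that stand in front of the owl's niche onto the empty ware board, and with both standing there fetch the terracotta owl and stand it upright on the middle of the banding wheel. Only then put the jar and the bottle back, each standing on the very spot in the stall where you found it. Set things down rather than dropping them, and leave the tubs, the bowl and the modelling tool where they are.

Things in the scene. Friction and masses are not known exactly. Their poses are not given: they have to be found in the camera images.
- stall: Fixed plywood stall. Origin: underside centre; x from front to back. Base 170 x 200 mm, 12 thick: things stand at z = 12. Back board: inner face at x = +73, top z = 52. Two pale firebricks, tops z = 52, fill x -12..+73, |y| 30..100; between them a niche 60 mm wide holds the owl. The front strip x -85..-12 holds jar and bottle near x = -43, y = +26 and -26, either way round.
- board: Fixed empty plywood ware board, 200 (its x) x 120 (its y) mm, 12 mm thick, with two thin dark strips across it (flat, look only). Origin: centre of the underside; top at z = 12 mm.
- wheel: Fixed banding wheel (potter's turntable; it does not turn): a round dark steel plate of 140 mm diameter with a thin bright ring of 60 mm drawn round its centre, on a stem. Origin: centre of the underside of its foot, on the axis; its flat top is at z = 45 mm.
- jar: Loose stout white glaze jar with a paper label and white lid, an upright cylinder 48 mm in diameter, 95 mm high, about 0.25 kg. Origin: centre of the underside. It stands in front of the owl, some 9 mm beside the bottle; grip it along the stall's x, above the bricks.
- bottle: Loose slim white glaze bottle, cylinder 38 mm in diameter up to 86 mm, then a shoulder and a grey cap of 24 mm diameter; 112 mm high, about 0.18 kg. Origin: centre of the underside, z up. It stands in front of the owl beside the jar and is gripped in the same way.
- owl: Loose terracotta owl, 0.09 kg: round body 44 mm in diameter, sides upright from 6 to 32 mm, then a round head 27 mm wide; 60 mm high. Origin: centre of the underside. In the niche its axis is 60 mm from the back board and about 30 mm from either brick: fingers fit only before and behind it (along the stall's x), once jar and bottle, some 10 mm in front of it, are gone.
- tub_left: Bystander: loose low white tub with a lid, 61 mm in diameter, 50 mm high, beyond and to the left. Origin: centre of the underside.
- tub_right: Bystander: loose low white tub with a lid, 61 mm in diameter, 50 mm high, beyond and to the right. Origin: centre of the underside.
- bowl: Bystander: loose empty orange plastic bowl, 110 mm in diameter, 45 mm high, near the robot on the left. Origin: centre of the underside.
- tool: Bystander: loose modelling tool lying flat near the robot on the right, round wooden handle 12 mm thick with a steel blade, 180 mm long. Origin: at table height under about its middle; x along it towards the blade.

How it is judged:
On the way, in this order (a step that is already met when the one before it is completed fails the run):
1. jar and bottle both stand released and upright on the ware board, the owl still in its niche (x of jar in the frame of board between -0.1 and 0.1 m and y of jar in the frame of board between -0.06 and 0.06 m and z of jar in the frame of board between 0.006 and 0.018 m and angle between each of jar, bottle's own z axis and vertical below 0.12 rad and contact force between the fingers and jar below 0.3 N and x of bottle in the frame of board between -0.1 and 0.1 m and y of bottle in the frame of board between -0.06 and 0.06 m and z of bottle in the frame of board between 0.006 and 0.018 m and contact force between the fingers and bottle below 0.3 N and distance of owl from where it was at the start of the episode below 0.02 m), for 0.2 s.
2. the owl stands released and upright on the middle of the wheel while jar and bottle still stand on the board (horizontal distance between owl and wheel below 0.015 m and z of owl in the frame of wheel between 0.039 and 0.051 m and angle between each of owl, jar, bottle's own z axis and vertical below 0.12 rad and linear speed of owl below 0.02 m/s and contact force between the fingers and owl below 0.3 N and x of jar in the frame of board between -0.1 and 0.1 m and y of jar in the frame of board between -0.06 and 0.06 m and z of jar in the frame of board between 0.006 and 0.018 m and contact force between the fingers and jar below 0.3 N and x of bottle in the frame of board between -0.1 and 0.1 m and y of bottle in the frame of board between -0.06 and 0.06 m and z of bottle in the frame of board between 0.006 and 0.018 m and contact force between the fingers and bottle below 0.3 N), for 0.2 s.
At the end, for the whole second after the job is handed in: The owl stands upright on the wheel within 15 mm of its centre; jar and bottle stand upright in the stall, each within 15 mm of where it stood at the start; all three released and at rest (horizontal distance between owl and wheel below 0.015 m and z of owl in the frame of wheel between 0.039 and 0.051 m and angle between each of owl, jar, bottle's own z axis and vertical below 0.12 rad and linear speed of each of owl, jar, bottle below 0.02 m/s and contact force between the fingers and owl below 0.3 N and distance of each of jar, bottle from where it was at the start of the episode below 0.015 m and contact force between the fingers and jar below 0.3 N and contact force between the fingers and bottle below 0.3 N); the robot touches nothing.
It fails at once if a tub, the bowl or the modelling tool is shifted by more than 20 mm (distance of any of tub_left, tub_right, bowl, tool from where it was at the start of the episode above 0.02 m).
It fails at once if the owl, jar or bottle is dropped (it falls out of the fingers faster than 0.6 m/s, about 2 cm of fall) ((linear speed of owl above 0.6 m/s and contact force between the fingers and owl below 0.05 N) or (linear speed of jar above 0.6 m/s and contact force between the fingers and jar below 0.05 N) or (linear speed of bottle above 0.6 m/s and contact force between the fingers and bottle below 0.05 N)).
It also fails if it takes over 112 s, if anything falls off the work surface, if the arm or the gripper's body presses on something with over 40 N, if the wrist force passes 120 N, or if a joint passes its speed limit or range.

## Working session

There is one attempt and no reset: what is moved stays moved. The work goes in short steps, Python scripts to look and compute and a tool call to move; the robot and the scene stay as the last step left them, time stands still between calls to the robot, and variables do not carry over. Pictures are saved under pics/ and viewed, about 12 in all and at most 16, crops included, and the job is handed in when it is done.

Besides the shell and the picture viewer there is one more tool, called in YAML: its name, and indented under it one key for each argument. apply_moves: Moves the arm, as the interface text tells. Its arguments: {"type":"object","properties":{"commands":{"type":"array"},"squeeze":{"type":"number"}},"required":["commands"]}

```bash
mkdir -p pics; ls
cat > h.py <<'E'
from plant import *
import numpy as np, cv2
def w(p,cm): return cm["R"].T@(np.array(p)-cm["t"])
def cloud(d,cm):
    K=np.array(cm["intrinsics"]);v,u=np.indices(d.shape)
    P=np.stack([(u-K[0,2])/K[0,0]*d,(v-K[1,2])/K[1,1]*d,d],-1)
    return (P-np.array(cm["t"]))@np.array(cm["R"])
def proj(X,cm):
    p=np.array(cm["intrinsics"])@(np.array(cm["R"])@np.array(X)+np.array(cm["t"]));return p[:2]/p[2]
E
python3 - <<'E'
from h import *
s=read_state();print(s['t'],s['tool_pos'],s['orientation'],s['opening'],s['force'])
for c in ["top","side"]:
    im,d=read_camera(c);cv2.imwrite(f"pics/{c}0.png",im);np.savez(f"{c}0",im=im,d=d);cm=camera_model(c)
    print(c,"cam pos",-np.array(cm["R"]).T@cm["t"])
    for n in "stall board wheel jar bottle owl tub_left tub_right bowl tool".split():
        r=spot_point(n,c)[:2]
        print(n,[(round(a["conf"],2),np.round(w(a["point"],cm),4).tolist()) for a in r])
E
```

```text
pics
0.0 [ 0.24493397 -0.54709191  0.21756895] [-3.07048138e+00 -6.55707027e-01  3.14169592e-04] 0.09273454448847866 [-0.29950789 -0.68615337  0.52014955]
top cam pos [0.47538978 0.00182833 1.09569674]
stall [(0.68, [0.6065, 0.053, -0.0012])]
board [(0.69, [0.5145, -0.3234, 0.0007]), (0.17, [0.5656, 0.0777, 0.013])]
wheel [(0.92, [0.5115, 0.2928, 0.0001]), (0.64, [0.6242, 0.0515, 0.0119])]
jar [(0.59, [0.5612, 0.0776, 0.0107])]
bottle [(0.78, [0.5659, 0.0298, 0.0087])]
owl [(0.85, [0.6212, 0.0517, 0.0112])]
tub_left [(0.92, [0.6892, 0.3229, -0.0006])]
tub_right [(0.91, [0.6794, -0.3263, -0.0001])]
bowl [(0.77, [0.4085, 0.1064, -0.0016])]
tool [(0.59, [0.4105, -0.0866, -0.0012])]
side cam pos [0.07746787 0.62630891 0.96533076]
stall [(0.57, [0.6079, 0.0548, -0.0039]), (0.24, [0.5663, 0.0323, 0.0101])]
board [(0.82, [0.5121, -0.3222, -0.0052])]
wheel [(0.61, [0.5111, 0.2959, -0.0039])]
jar [(0.62, [0.562, 0.0815, 0.0081])]
bottle [(0.94, [0.5627, 0.0301, 0.013])]
owl [(0.67, [0.6188, 0.0515, 0.0121])]
tub_left [(0.68, [0.6841, 0.3281, 0.0006])]
tub_right [(0.88, [0.6815, -0.3272, 0.0018])]
bowl [(0.86, [0.4065, 0.1099, 0.0002])]
tool [(0.74, [0.4054, -0.0814, 0.0009]), (0.32, [0.6089, 0.0527, -0.0061])]
```

Run:
```python
from h import *
z=np.load("top0.npz");cm=camera_model("top");P=cloud(z["d"],cm);ok=z["d"]>0
def sel(c,r,z0,z1):
    return P[ok&(np.hypot(P[...,0]-c[0],P[...,1]-c[1])<r)&(P[...,2]>z0)&(P[...,2]<z1)]
def circ(n,c,r,z0,z1):
    q=sel(c,r,z0,z1)
    if len(q)<5: print(n,len(q));return
    (x,y),R=cv2.minEnclosingCircle((q[:,:2]*1000).astype(np.float32))
    print(n,len(q),"centre",np.round([x,y],1),"R",round(R,1),"mean",np.round(q.mean(0)*1000,1))
circ("jar",(.562,.079),.04,.085,.105)
circ("bottle cap",(.564,.030),.03,.104,.125)
circ("bottle sh",(.564,.030),.03,.08,.125)
circ("owl",(.62,.052),.03,.05,.075)
circ("wheel",(.511,.294),.09,.035,.055)
circ("tubR",(.68,-.327),.045,.04,.06)
for n,c,r,z0,z1 in [("stall52",(.63,.053),.13,.046,.058),("board",(.513,-.323),.14,.006,.02)]:
    q=sel(c,r,z0,z1);print(n,len(q),cv2.minAreaRect((q[:,:2]*1000).astype(np.float32)))
a=cv2.resize(z["im"],(784,588));cv2.imwrite("pics/top0b.png",a)
```

```text
jar 87 centre [562.3  71.3] R 31.7 mean [560.   63.5 100.5]
bottle cap 162 centre [564.2  37.3] R 22.7 mean [561.8  33.7 114.9]
bottle sh 286 centre [563.8  35.4] R 24.6 mean [561.9  32.  108.1]
owl 195 centre [620.6  49.9] R 19.3 mean [619.4  49.6  61.6]
wheel 3615 centre [507.9 291.1] R 70.9 mean [508.4 289.8  45.8]
tubR 711 centre [ 678.4 -327.4] R 31.1 mean [ 677.8 -326.6   50.7]
stall52 3517 ((617.9107055664062, 51.38106918334961), (200.0560302734375, 151.6188201904297), 87.61530303955078)
board 5565 ((519.055908203125, -323.9016418457031), (258.7192687988281, 261.3729248046875), 70.51300048828125)
```

View pics/top0b.png

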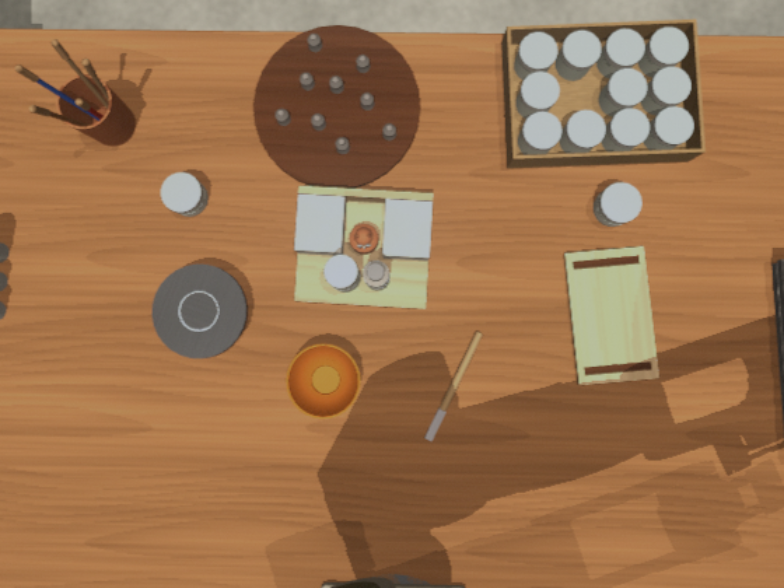

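View pics/side0.png

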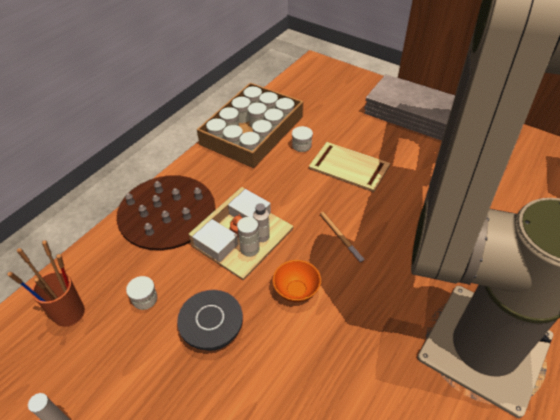

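Run:
```python
from h import *
for c in ["top","side"]:
    z=np.load(c+"0.npz");cm=camera_model(c);K=np.array(cm["intrinsics"]);R=np.array(cm["R"]);C=-R.T@cm["t"]
    read_camera(c)
    for n,h in [("jar",.095),("bottle",.112),("owl",.05),("wheel",.045),("board",.012)]:
        r=cut_out(n,c)
        if not r: print(n,"none");continue
        m=r[0]["mask"].astype(np.uint8);ct=max(cv2.findContours(m,0,1)[0],key=cv2.contourArea).reshape(-1,2)
        ray=np.c_[(ct-[K[0,2],K[1,2]])/[K[0,0],K[1,1]],np.ones(len(ct))]@R
        X=(C+ray*((h-C[2])/ray[:,2])[:,None])*1000
        (x,y),rr=cv2.minEnclosingCircle(X[:,:2].astype(np.float32))
        P=cloud(z["d"],cm)[(m>0)&(z["d"]>0)]*1000
        print(c,n,round(r[0]["conf"],2),m.sum(),len(P),np.round([x,y,rr],1),"rect",np.round(np.r_[cv2.minAreaRect(X[:,:2].astype(np.float32))[0],cv2.minAreaRect(X[:,:2].astype(np.float32))[1],cv2.minAreaRect(X[:,:2].astype(np.float32))[2]],2),"z pct",np.round(np.percentile(P[:,2],[5,50,95])) if len(P) else "")
        if c=="top": print("   bbox px",ct.min(0),ct.max(0))
z=np.load("top0.npz")["im"]
cv2.imwrite("pics/crop0.png",cv2.resize(z[125:225,205:315],None,fx=7,fy=6,interpolation=2)[:600])
```

```text
top jar 0.82 540 540 [562.8  77.3  27.7] rect [562.46  76.85  49.45  49.28   1.14] z pct [ 51. 107. 111.]
   bbox px [232 183] [257 208]
top bottle 0.78 315 314 [560.3  27.1  20.1] rect [560.76  28.15  38.8   34.81   0.97] z pct [ 62. 105. 126.]
   bbox px [260 186] [278 206]
top owl 0.55 367 366 [619.7  49.4  23.7] rect [619.64  50.39  45.75  39.23   1.04] z pct [28. 50. 69.]
   bbox px [250 159] [269 181]
top wheel 0.8 3535 3526 [508.6 290.5  70.6] rect [509.83 289.23 134.22 137.14   1.02] z pct [43. 46. 49.]
   bbox px [110 189] [176 254]
top board 0.84 5497 5479 [ 513.5 -322.4  114.2] rect [ 513.15 -323.59  201.57  122.89    6.14] z pct [10. 13. 17.]
   bbox px [403 176] [470 274]
side jar 0.78 694 692 [546.2 100.8  57.7] rect [546.83 101.31  46.43 115.22  38.13] z pct [ 21.  84. 108.]
side bottle 0.75 438 436 [536.4  58.8  58.1] rect [538.57  60.64  35.54 116.09  40.58] z pct [ 21.  88. 124.]
side owl 0.63 3050 3032 [502.3 298.8  72.4] rect [501.24 297.83 136.26 140.41  17.74] z pct [41. 44. 47.]
side wheel 0.96 3162 3143 [503.8 295.7  73.8] rect [504.61 297.3  137.88 142.99  34.47] z pct [40. 44. 47.]
side board 0.79 2235 2229 [ 509.9 -314.8  115.4] rect [ 510.71 -316.33  202.69  133.59    6.34] z pct [ 5. 11. 14.]
```

View pics/crop0.png

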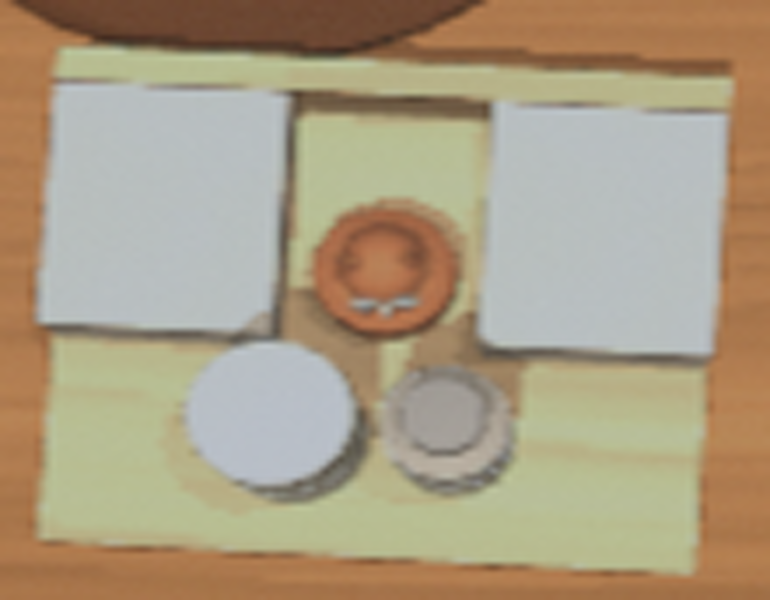

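Run:
```python
from h import *
cm=camera_model("top");K=np.array(cm["intrinsics"]);R=np.array(cm["R"]);C=-R.T@cm["t"]
def at(u,v,h):
    u,v=205+(u+.5)/7-.5,125+(v+.5)/6-.5
    ray=R.T@np.array([(u-K[0,2])/K[0,0],(v-K[1,2])/K[1,1],1]);return np.round((C+ray*(h-C[2])/ray[2])[:2]*1000,1)
print("jar",at(271,413,.107),"cap",at(442,412,.124),"bottle sh",at(449,430,.098),"owl",at(386,270,.038))
for p,h in [((60,48),.052),((733,62),.052),((38,540),.012),((693,573),.012),((52,82),.052),((291,94),.052),((493,102),.052),((727,113),.052),((38,323),.052),((272,337),.052),((480,347),.052),((713,357),.052)]: print(p,at(*p,h))
```

```text
jar [565.4  78.4] cap [564.9  30.4] bottle sh [561.4  29.1] owl [622.1  50.5]
(60, 48) [696.  147.9]
(733, 62) [693.9 -51.2]
(38, 540) [527.7 155.6]
(693, 573) [519.4 -43.4]
(52, 82) [684. 150.]
(291, 94) [680.9  79.1]
(493, 102) [679.   19.4]
(727, 113) [676.1 -49.6]
(38, 323) [600.3 151.9]
(272, 337) [596.6  82.9]
(480, 347) [594.1  21.7]
(713, 357) [591.7 -46.6]
```

apply_moves:
  commands: [2.6,4.8,0,0,0,0.1,6.5,2.6,4.8,0,0,0,0.1,6.5,2.6,4.8,0,0,0,0.1,6.5,2.6,4.8,0,0,0,0.1,6.5,2.6,4.8,0,0,0,0.1,6.5,2.6,4.8,0,0,0,0.1,6.5,2.6,4.8,0,0,0,0.1,6.5,2.6,4.8,0,0,0,0.1,6.5]
  squeeze: 30

```text
t: 2.7
tool_pos: [0.4558, -0.1548, 0.2191]
orientation: [2.555, 1.822, 0.003]
force: [1.4, -0.9, 0.3]
opening: 0.0654
```

apply_moves:
  commands: [2.5,4.4,0,0,0,0.07,6.5,2.5,4.4,0,0,0,0.07,6.5,2.5,4.4,0,0,0,0.07,6.5,2.5,4.4,0,0,0,0.07,6.5,0.8,0.8,0,0,0,0,6.5,0,0,0,0,0,0,6.5]

```text
t: 3.45
tool_pos: [0.5676, 0.0391, 0.2199]
orientation: [2.258, 2.177, 0.006]
force: [-0.0, -0.3, 0.4]
opening: 0.0651
```

Run:
```python
from h import *
s=read_state();print(s['t'],s['tool_pos'],s['orientation'],s['opening'],np.round(s['q'],2))
cm=camera_model("wrist");im,d=read_camera("wrist");cv2.imwrite("pics/wrist1.png",im);np.savez("wrist1",im=im,d=d,**{k:np.array(v) for k,v in cm.items()})
for n in "jar bottle owl stall".split():
    print(n,[(round(a["conf"],2),np.round(w(a["point"],cm),4).tolist()) for a in spot_point(n,"wrist")[:2]])
t=s['tool_pos']; print("tcp px",proj(t,cm), "cam",-np.array(cm["R"]).T@cm["t"])
```

```text
3.45 [0.56755552 0.03907721 0.21989677] [2.25798673 2.17689228 0.00630319] 0.06509052084103654 [-0.02  0.04  1.58 -0.    1.51  0.02]
jar [(0.85, [0.5693, 0.0776, 0.0143])]
bottle [(0.65, [0.5654, 0.0347, 0.0053])]
owl [(0.73, [0.6263, 0.0538, 0.0097])]
stall []
tcp px [284.21534406 261.81898829] cam [0.56982734 0.11421285 0.38516711]
```

View pics/wrist1.png

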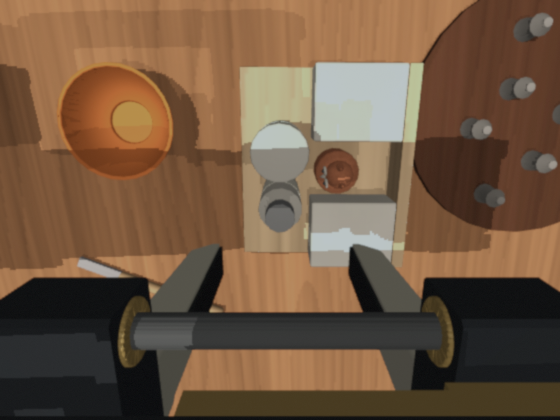

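Run:
```python
from h import *
z=np.load("wrist1.npz");K=z["intrinsics"];R=z["R"];C=-R.T@z["t"]
g=z["im"];
def at(u,v,h):
    ray=R.T@np.array([(u-K[0,2])/K[0,0],(v-K[1,2])/K[1,1],1]);return np.round((C+ray*(h-C[2])/ray[2])[:2]*1000,1)
print("jar",at(280,152.5,.107),"edges",at(251,152,.107),at(309,152,.107),"cap",at(280,216,.124),at(265,216,.124),at(295,216,.124),"bottle x edges",at(260,205,.098),at(301,205,.098),"owl",at(337,171,.04))
```

```text
jar [566.1  82.1] edges [543.1  83.3] [589.1  81.7] cap [564.4  34.6] [552.6  35. ] [576.1  34.2] bottle x edges [547.1  37.1] [582.1  35.8] owl [621.5  53.9]
```

apply_moves:
  commands: [-0.3,-0.8,-3,0,0,0,5.6,0,0,-3,0,0,0,5.6,0,0,-2,0,0,0,5.6,0,0,0,0,0,0,5.6]

```text
t: 4.2
tool_pos: [0.5635, 0.0253, 0.14]
orientation: [2.265, 2.165, 0.01]
force: [-0.6, 0.4, -0.7]
opening: 0.056
```

apply_moves:
  commands: [0.1,0.5,-2,0,0,0,5.6,0,0,-2,0,0,0,5.6,0,0,-2,0,0,0,5.6,0,0,-1.2,0,0,0,5.6,0,0,0,0,0,0,5.6]

```text
t: 4.82
tool_pos: [0.5663, 0.0302, 0.0672]
orientation: [2.265, 2.16, 0.016]
force: [-0.3, -0.2, -0.2]
opening: 0.056
```

Run:
```python
from h import *
s=read_state();print(s['t'],s['tool_pos'],s['orientation'],s['opening'],s['force'])
im,d=read_camera("side");cv2.imwrite("pics/s2.png",cv2.resize(im[170:300,150:330],None,fx=4,fy=4,interpolation=2))
```

```text
4.825 [0.56630414 0.03018066 0.06718671] [2.26504042 2.16017457 0.01571711] 0.05600214897488611 [-0.26054189 -0.20312911 -0.21108769]
```

View pics/s2.png

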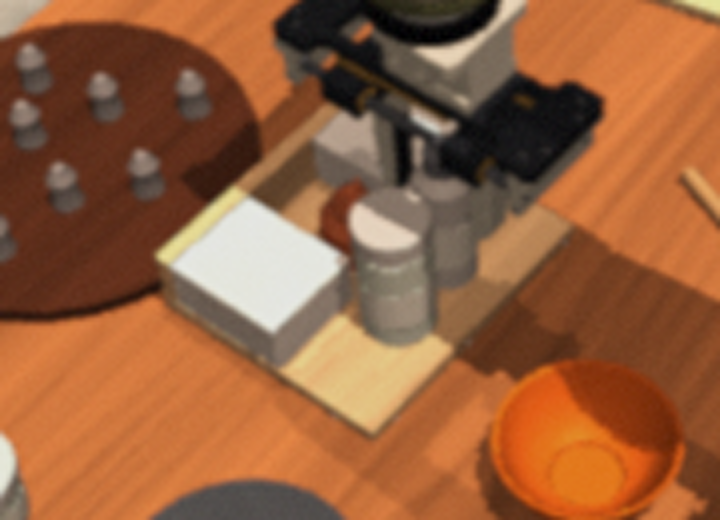

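apply_moves:
  commands: [0,0,0,0,0,0,3.2,0,0,0,0,0,0,3.2,0,0,0,0,0,0,3.2,0,0,0,0,0,0,3.2]
  squeeze: 30

```text
t: 5.38
tool_pos: [0.5682, 0.0302, 0.0702]
orientation: [2.263, 2.158, 0.02]
force: [-0.8, -0.2, -2.1]
opening: 0.0374
```

apply_moves:
  commands: [0,0,0.8,0,0,0,3.2,0,0,2,0,0,0,3.2,0,0,3,0,0,0,3.2,0,0,3,0,0,0,3.2,0,-2,0.5,0,0,0,3.2,0,-2,0,0,0,0,3.2]

```text
t: 6.12
tool_pos: [0.567, -0.0109, 0.1664]
orientation: [2.261, 2.161, 0.018]
force: [0.2, 0.7, -2.0]
opening: 0.0376
```

Run:
```python
from h import *
s=read_state();print(s['t'],s['tool_pos'],s['orientation'],s['opening'],s['force'])
cm=camera_model("side");im,d=read_camera("side");cv2.imwrite("pics/s3.png",cv2.resize(im[130:300,150:350],None,fx=3.5,fy=3.5,interpolation=2))
for n in "jar bottle owl".split():
    print(n,[(round(a["conf"],2),np.round(w(a["point"],cm),4).tolist()) for a in spot_point(n,"side")[:2]])
```

```text
6.125 [ 0.56698979 -0.0109107   0.16641949] [2.26096107 2.16113039 0.01848203] 0.03761230299677327 [ 0.23048109  0.66694139 -2.03424941]
jar [(0.79, [0.5597, 0.0803, 0.0079])]
bottle [(0.81, [0.5707, -0.012, 0.1091]), (0.37, [0.6115, 0.0549, -0.0042])]
owl [(0.55, [0.617, 0.0535, 0.0138])]
```

View pics/s3.png

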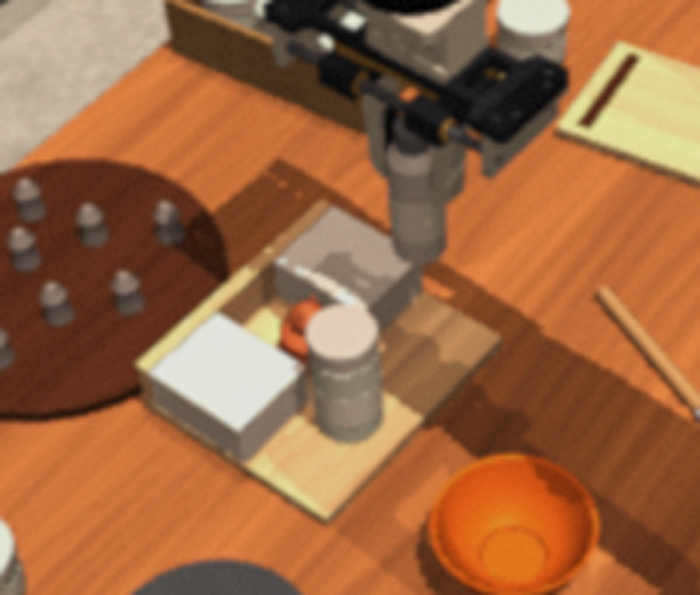

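apply_moves:
  commands: [0,-4,0,0,0,0,3.2,0,-5,0,0,0,0,3.2,0,-5,0,0,0,0,3.2,0,-5,0,0,0,0,3.2,0,-5,0,0,0,0,3.2,0,-4,-1,0,0,0,3.2,0,-2,-1,0,0,0,3.2,0,0,0,0,0,0,3.2]

```text
t: 7.32
tool_pos: [0.5614, -0.3146, 0.1346]
orientation: [-2.268, -2.17, -0.014]
force: [-0.7, 1.2, -1.1]
opening: 0.0376
```

apply_moves:
  commands: [0.1,-0.3,-2,0,0,0,3.2,0,0,-2,0,0,0,3.2,0,0,-1,0,0,0,3.2,0,0,0,0,0,0,3.2]

```text
t: 7.82
tool_pos: [0.5625, -0.3127, 0.0794]
orientation: [-2.261, -2.172, -0.014]
force: [-0.5, -0.2, -2.1]
opening: 0.0377
```

apply_moves:
  commands: [0,0,-0.4,0,0,0,3.2,0,0,-0.3,0,0,0,3.2,0,0,-0.2,0,0,0,3.2]

```text
t: 8.2
tool_pos: [0.5637, -0.3128, 0.0716]
orientation: [-2.262, -2.174, -0.015]
force: [0.4, -0.9, -2.5]
opening: 0.0375
```

apply_moves:
  commands: [0,0,-0.15,0,0,0,3.2,0,0,-0.15,0,0,0,3.2]

```text
t: 8.45
tool_pos: [0.564, -0.3135, 0.0701]
orientation: [-2.264, -2.175, -0.015]
force: [-5.1, 2.2, 9.8]
opening: 0.0375
```

apply_moves:
  commands: [0,0,0,0,0,0,3.9,0,0,0,0,0,0,4.4,0,0,0,0,0,0,6,0,0,0,0,0,0,6,0,0,2,0,0,0,6,0,0,4,0,0,0,6,0,0,5,0,0,0,6,0,0,3,0,0,0,6]

```text
t: 9.45
tool_pos: [0.5628, -0.3127, 0.216]
orientation: [-2.263, -2.174, -0.015]
force: [1.1, -0.7, 0.2]
opening: 0.06
```

Run:
```python
from h import *
s=read_state();print(s['t'],s['tool_pos'],s['orientation'],s['opening'],s['force'])
for c in ["side","wrist"]:
    cm=camera_model(c);im,d=read_camera(c)
    for n in "jar bottle owl board".split():
        print(c,n,[(round(a["conf"],2),np.round(w(a["point"],cm),4).tolist()) for a in spot_point(n,c)[:2]])
    if c=="side": a=im[60:230,250:450]
cv2.imwrite("pics/s4.png",np.hstack([cv2.resize(a,(400,340)),cv2.resize(im,(400,340))]))
```

```text
9.45 [ 0.56281781 -0.31272093  0.21595814] [-2.2627614  -2.17368046 -0.01478828] 0.059979943716886835 [ 1.05352697 -0.6877175   0.23620896]
side jar [(0.87, [0.5633, 0.0808, 0.0103]), (0.18, [0.4059, -0.0813, -0.0009])]
side bottle [(0.8, [0.5674, -0.3144, 0.0128])]
side owl []
side board [(0.66, [0.5099, -0.3171, -0.0049])]
wrist jar []
wrist bottle [(0.65, [0.5603, -0.3104, 0.0045])]
wrist owl []
wrist board [(0.89, [0.5083, -0.319, 0.001])]
```

View pics/s4.png

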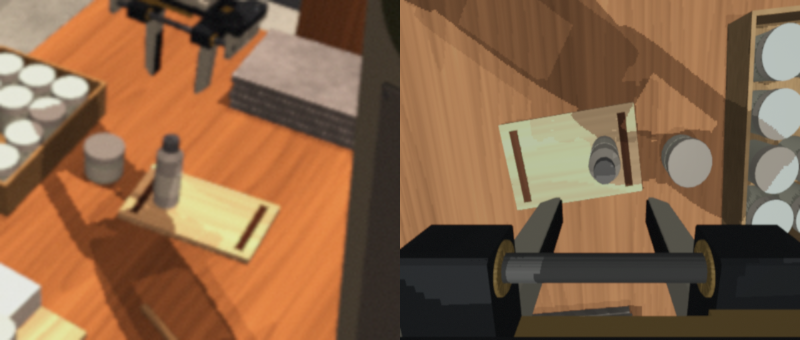

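apply_moves:
  commands: [0,4,0,0,0,0,6.4,0,5,0,0,0,0,6.4,0,6,0,0,0,0,6.4,0,6,0,0,0,0,6.4,0,6,0,0,0,0,6.4,0,6,0,0,0,0,6.4,0,4,0,0,0,0,6.4,0,0,0,0,0,0,6.4]

```text
t: 10.95
tool_pos: [0.5562, 0.0691, 0.2032]
orientation: [-2.255, -2.16, -0.006]
force: [0.2, -1.1, -0.2]
opening: 0.0636
```

apply_moves:
  commands: [0.8,0.9,-2,0,0,0,6.2,0.1,0.1,-3,0,0,0,6.2,0,0,-3,0,0,0,6.2,0,0,-2,0,0,0,6.2,0,0,0,0,0,0,6.2]

```text
t: 11.58
tool_pos: [0.5645, 0.075, 0.0927]
orientation: [-2.26, -2.152, 0.002]
force: [-0.6, -0.0, 0.6]
opening: 0.062
```

apply_moves:
  commands: [0.1,0.5,-1,0,0,0.01,6.2,0,0,-1,0,0,0,6.2,0,0,-0.4,0,0,0,6.2,0,0,0,0,0,0,6.2]

```text
t: 12.08
tool_pos: [0.5669, 0.0794, 0.068]
orientation: [-2.251, -2.163, -0.0]
force: [-0.7, -0.4, -0.6]
opening: 0.0619
```

apply_moves:
  commands: [0,0,0,0,0,0,4.2,0,0,0,0,0,0,4.2,0,0,0,0,0,0,4.2,0,0,0,0,0,0,4.2]
  squeeze: 35

```text
t: 12.58
tool_pos: [0.5674, 0.0794, 0.0691]
orientation: [-2.251, -2.164, -0.002]
force: [1.0, 0.4, -2.1]
opening: 0.0477
```

apply_moves:
  commands: [0,0,0.8,0,0,0,4.2,0,0,2,0,0,0,4.2,0,0,3,0,0,0,4.2,-1,-2,3,0,0,0,4.2,-1.3,-4,0.5,0,0,0,4.2,-1.3,-5,0,0,0,0,4.2,-1.3,-5,0,0,0,0,4.2,-1.3,-5,0,0,0,0,4.2]

```text
t: 13.58
tool_pos: [0.5066, -0.1332, 0.1774]
orientation: [-2.251, -2.179, -0.013]
force: [-0.2, 0.6, -1.1]
opening: 0.0475
```

apply_moves:
  commands: [-1.1,-5,0,0,0,0,4.2,-1.1,-5,0,0,0,0,4.2,-1,-4,0,0,0,0,4.2,-0.6,-2.5,-1,0,0,0,4.2,0,-0.5,-1,0,0,0,4.2,0,0,-1,0,0,0,4.2,0,0,0,0,0,0,4.2]

```text
t: 14.45
tool_pos: [0.4682, -0.3125, 0.1578]
orientation: [2.259, 2.178, 0.017]
force: [-0.3, 0.4, -2.1]
opening: 0.0477
```

apply_moves:
  commands: [-0.4,-1.6,-2,0,0,0,4.2,0,0,-3,0,0,0,4.2,0,0,-2,0,0,0,4.2,0,0,-0.5,0,0,0,4.2,0,0,0,0,0,0,4.2]

```text
t: 15.08
tool_pos: [0.4641, -0.3283, 0.0785]
orientation: [2.255, 2.183, 0.017]
force: [0.8, -0.0, -1.3]
opening: 0.0477
```

apply_moves:
  commands: [0,0,-0.4,0,0,0,4.2,0,0,-0.2,0,0,0,4.2,0,0,-0.15,0,0,0,4.2]

```text
t: 15.45
tool_pos: [0.4654, -0.3293, 0.0727]
orientation: [2.252, 2.181, 0.017]
force: [-0.3, -0.5, -2.2]
opening: 0.0478
```

apply_moves:
  commands: [0,0,-0.15,0,0,0,4.2,0,0,-0.15,0,0,0,4.2,0,0,-0.1,0,0,0,4.2]

```text
t: 15.82
tool_pos: [0.4657, -0.3296, 0.0691]
orientation: [2.251, 2.18, 0.017]
force: [-0.1, -0.8, -2.0]
opening: 0.0478
```

apply_moves:
  commands: [0,0,-0.1,0,0,0,4.2,0,0,-0.1,0,0,0,4.2]

```text
t: 16.08
tool_pos: [0.4661, -0.3305, 0.0683]
orientation: [2.25, 2.179, 0.016]
force: [-3.3, 0.9, 8.2]
opening: 0.0481
```

Contact at TCP z ≈ 0.0685. Release, rise and start towards the owl.

apply_moves:
  commands: [0,0,0,0,0,0,4.9,0,0,0,0,0,0,5.5,0,0,0,0,0,0,6.4,0,0,0,0,0,0,6.4,0,0,2,0,0,0,6.4,0,0,4,0,0,0,6.4,0,0,5,0,0,0,6.4,0,0,3,0,0,0,6.4]

```text
t: 17.08
tool_pos: [0.4645, -0.3287, 0.2135]
orientation: [2.252, 2.182, 0.017]
force: [0.2, -0.3, -0.6]
opening: 0.064
```

Run:
```python
from h import *
s=read_state();print(s['t'],s['tool_pos'],s['orientation'],s['opening'],s['force'])
c="side";cm=camera_model(c);im,d=read_camera(c)
for n in "jar bottle owl tub_right".split():
        print(c,n,[(round(a["conf"],2),np.round(w(a["point"],cm),4).tolist()) for a in spot_point(n,c)[:2]])
cv2.imwrite("pics/s5.png",cv2.resize(im[60:310,150:450],None,fx=2.5,fy=2.4))
```

```text
17.075 [ 0.46452032 -0.32870895  0.21348486] [2.25204166 2.18152494 0.01659585] 0.06399683056971879 [ 0.20745375 -0.31190989 -0.56456748]
side jar [(0.84, [0.4609, -0.3301, 0.0083])]
side bottle []
side owl [(0.77, [0.6176, 0.049, 0.0113])]
side tub_right [(0.68, [0.6829, -0.3286, 0.0015])]
```

View pics/s5.png

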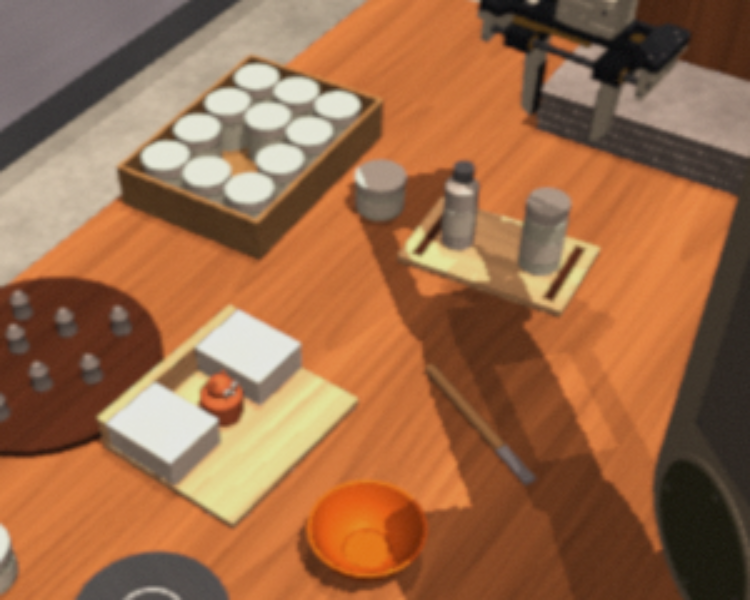

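apply_moves:
  commands: [1.5,4,0,0,0,0,6,2,5,0,0,0,0,6,2.4,6,0,0,0,0,6,2.4,6,0,0,0,0,6,2.4,6,0,0,0,0,6,2.3,5,0,0,0,0,6,1.5,3,0,0,0,0,6,0,0,0,0,0,0,6]

```text
t: 18.32
tool_pos: [0.5988, 0.0263, 0.1933]
orientation: [-2.246, -2.169, 0.004]
force: [0.1, -0.5, 0.8]
opening: 0.0604
```

apply_moves:
  commands: [1.6,1.8,-2,0,0,0,6,0.6,0.7,-2,0,0,0,6,0,0,-1,0,0,0,6,0,0,0,0,0,0,6]

```text
t: 18.82
tool_pos: [0.6177, 0.0483, 0.1373]
orientation: [-2.245, -2.164, 0.014]
force: [-0.2, -0.1, 0.4]
opening: 0.0601
```

Run:
```python
from h import *
s=read_state();print(s['t'],s['tool_pos'],s['orientation'],s['opening'],s['force'])
cm=camera_model("wrist");im,d=read_camera("wrist")
print([(round(a["conf"],2),np.round(w(a["point"],cm),4).tolist()) for a in spot_point("owl","wrist")[:2]])
cv2.imwrite("pics/w6.png",im)
cm=camera_model("top");read_camera("top");print([(round(a["conf"],2),np.round(w(a["point"],cm),4).tolist()) for n in ("jar","bottle") for a in spot_point(n,"top")[:1]])
```

```text
18.825 [0.6176897  0.04830245 0.13727315] [-2.24494859 -2.16413297  0.01410484] 0.060103957209223666 [-0.20566961 -0.09736436  0.37006014]
[(0.64, [0.6247, 0.0522, 0.0109])]
[(0.84, [0.4642, -0.3303, 0.0149]), (0.7, [0.5604, -0.3137, 0.0089])]
```

View pics/w6.png

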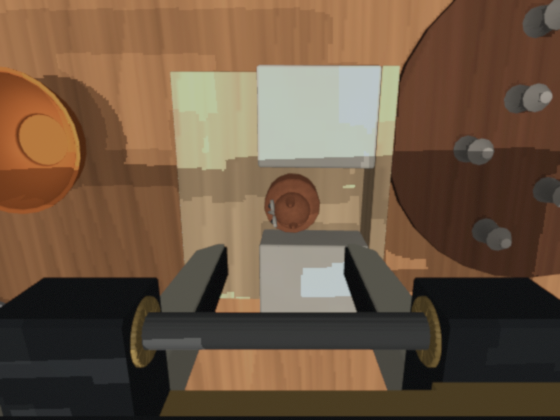

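apply_moves:
  commands: [0.3,0.4,-2,0,0,0,6,0,0,-2,0,0,0,6,0,0,-2,0,0,0,6,0,0,-1,0,0,0,6,0,0,0,0,0,0,6]

```text
t: 19.7
tool_pos: [0.6216, 0.0531, 0.0641]
orientation: [-2.246, -2.166, 0.01]
force: [0.8, 0.1, 0.4]
opening: 0.06
```

apply_moves:
  commands: [0,-0.1,-2,0,0,0,6,0,0,-1.5,0,0,0,6,0,0,-0.7,0,0,0,6,0,0,0,0,0,0,6]

```text
t: 20.2
tool_pos: [0.622, 0.052, 0.0197]
orientation: [-2.247, -2.166, 0.009]
force: [0.1, 0.0, -0.2]
opening: 0.0596
```

apply_moves:
  commands: [0,0,0,0,0,0,3.8,0,0,0,0,0,0,3.8,0,0,0,0,0,0,3.8,0,0,0,0,0,0,3.8]
  squeeze: 20

```text
t: 20.7
tool_pos: [0.6231, 0.052, 0.0213]
orientation: [-2.248, -2.168, 0.007]
force: [0.8, 0.3, -0.1]
opening: 0.043
```

apply_moves:
  commands: [0,0,0.8,0,0,0,3.8,0,0,2,0,0,0,3.8,0,0,3,0,0,0,3.8,0,0,3,0,0,0,3.8,0,0,1.5,0,0,0,3.8,0,0,0,0,0,0,3.8]

```text
t: 21.45
tool_pos: [0.624, 0.052, 0.1334]
orientation: [-2.25, -2.17, 0.002]
force: [0.3, -0.5, -1.1]
opening: 0.043
```

Run:
```python
from h import *
s=read_state();print(s['t'],s['tool_pos'],s['orientation'],s['opening'],s['force'])
out=[]
for c in ["side","top"]:
    cm=camera_model(c);im,d=read_camera(c)
    print(c,[(round(a["conf"],2),np.round(w(a["point"],cm),4).tolist()) for a in spot_point("owl",c)[:2]])
    # wheel plate by depth + ring
    P=cloud(d,cm);m=((d>0)&(np.hypot(P[...,0]-.51,P[...,1]-.292)<.085)&(P[...,2]>.036)&(P[...,2]<.056)).astype(np.uint8)
    K=np.array(cm["intrinsics"]);R=np.array(cm["R"]);C=-R.T@cm["t"]
    g=cv2.cvtColor(im,cv2.COLOR_BGR2GRAY);print(m.sum())
    ring=(m>0)&(g>np.median(g[m>0])+25)&(np.hypot(P[...,0]-.51,P[...,1]-.292)<.045)
    v,u=np.nonzero(ring);ray=np.c_[(u-K[0,2])/K[0,0],(v-K[1,2])/K[1,1],np.ones(len(u))]@R
    X=(C+ray*((.045-C[2])/ray[:,2])[:,None])[:,:2]
    A=np.c_[2*X,np.ones(len(X))];k=np.linalg.lstsq(A,(X**2).sum(1),rcond=None)[0]
    print("ring",len(X),k[:2],"r",np.sqrt(k[2]+k[0]**2+k[1]**2))
    if c=="side": out.append(cv2.resize(im[150:360,130:330],(400,420)))
    else: out.append(cv2.resize(im[130:280,90:290],(400,420)))
cv2.imwrite("pics/s7.png",np.hstack(out))
```

```text
21.45 [0.62396103 0.05202371 0.13339801] [-2.24988873e+00 -2.16963035e+00  1.73996007e-03] 0.04304025129344623 [ 0.33225583 -0.48482579 -1.12595084]
side [(0.83, [0.6222, 0.0532, 0.1245])]
3061
ring 241 [0.5075886  0.29389607] r 0.02882350437587366
top []
3558
ring 168 [0.50899309 0.29215638] r 0.0286328329420329
```

View pics/s7.png

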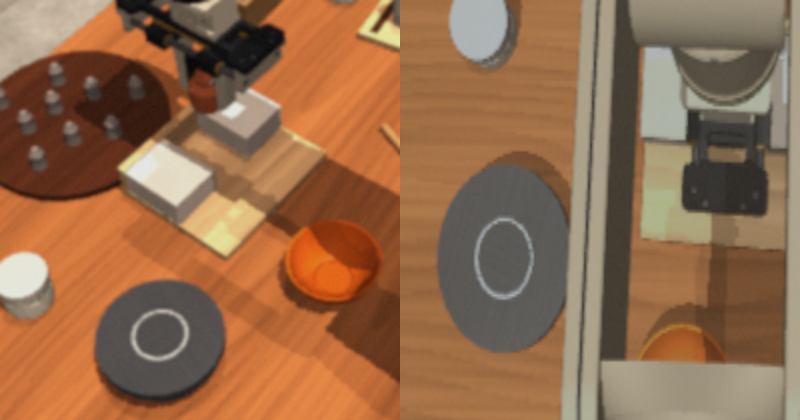

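apply_moves:
  commands: [-1.5,3,0.5,0,0,0,3.8,-2,4,0,0,0,0,3.8,-2,4.2,0,0,0,0,3.8,-2,4.2,0,0,0,0,3.8,-2,4,0,0,0,0,3.8,-1.5,3,0,0,0,0,3.8,0,0,0,0,0,0,3.8]

```text
t: 22.52
tool_pos: [0.5016, 0.2797, 0.1232]
orientation: [-2.243, -2.158, 0.032]
force: [0.1, -0.0, -0.7]
opening: 0.0432
```

apply_moves:
  commands: [0.6,1.2,0,-0.006,-0.034,0,3.8,0,0,0,0,0,0,3.8]

```text
t: 22.78
tool_pos: [0.5078, 0.2911, 0.1215]
orientation: [2.264, 2.176, -0.002]
force: [0.0, -0.4, -1.4]
opening: 0.0431
```

Now lower: contact expected near TCP z ≈ 0.054.

apply_moves:
  commands: [0,0.1,-2,0,0,0,3.8,0,0,-2,0,0,0,3.8,0,0,-1.2,0,0,0,3.8,0,0,0,0,0,0,3.8]

```text
t: 23.28
tool_pos: [0.5078, 0.2894, 0.0642]
orientation: [2.268, 2.173, -0.006]
force: [0.2, -0.9, -1.2]
opening: 0.0429
```

apply_moves:
  commands: [0,0.3,-0.4,0,0,0,3.8,0,0,-0.2,0,0,0,3.8,0,0,-0.15,0,0,0,3.8]

```text
t: 23.65
tool_pos: [0.5089, 0.2928, 0.0576]
orientation: [2.268, 2.172, -0.003]
force: [0.3, 0.1, -1.0]
opening: 0.043
```

apply_moves:
  commands: [0,0,-0.15,0,0,0,3.8,0,0,-0.15,0,0,0,3.8]

```text
t: 23.9
tool_pos: [0.5094, 0.2931, 0.0551]
orientation: [2.268, 2.172, -0.001]
force: [0.2, 0.4, -1.5]
opening: 0.043
```

apply_moves:
  commands: [0,0,-0.1,0,0,0,3.8,0,0,-0.1,0,0,0,3.8]

```text
t: 24.15
tool_pos: [0.5095, 0.2931, 0.0536]
orientation: [2.267, 2.172, -0.001]
force: [-3.0, -2.7, 8.4]
opening: 0.0426
```

apply_moves:
  commands: [0,0,0,0,0,0,4.5,0,0,0,0,0,0,5,0,0,0,0,0,0,6.2,0,0,0,0,0,0,6.2,0,0,1.5,0,0,0,6.2,0,0,3,0,0,0,6.2,0,0,4,0,0,0,6.2,0,0,4,0,0,0,6.2]

```text
t: 25.15
tool_pos: [0.507, 0.2919, 0.181]
orientation: [-2.268, -2.173, 0.009]
force: [0.5, 0.9, 0.7]
opening: 0.0619
```

Run:
```python
from h import *
s=read_state();print(s['t'],s['tool_pos'],s['orientation'],s['opening'],s['force'])
c="side";cm=camera_model(c);im,d=read_camera(c)
for n in "jar bottle owl wheel bowl tub_left".split():
        print(c,n,[(round(a["conf"],2),np.round(w(a["point"],cm),4).tolist()) for a in spot_point(n,c)[:2]])
c="wrist";cm=camera_model(c);im2,d=read_camera(c);print([(round(a["conf"],2),np.round(w(a["point"],cm),4).tolist()) for n in ("owl","wheel") for a in spot_point(n,c)[:1]])
cv2.imwrite("pics/s8.png",np.hstack([cv2.resize(im[220:380,140:300],(400,400)),cv2.resize(im2,(400,400))]))
```

```text
25.15 [0.50698389 0.29193356 0.18103142] [-2.26836547 -2.17314559  0.00948475] 0.06194694799512737 [0.49835191 0.89356142 0.74258285]
side jar [(0.7, [0.5085, 0.2953, -0.0062])]
side bottle []
side owl [(0.91, [0.508, 0.2946, 0.0466])]
side wheel [(0.96, [0.5093, 0.2928, -0.0025])]
side bowl [(0.62, [0.407, 0.1092, -0.0011])]
side tub_left [(0.69, [0.6807, 0.3254, 0.002])]
[(0.59, [0.5129, 0.2882, 0.0434]), (0.62, [0.5103, 0.2946, 0.0014])]
```

View pics/s8.png

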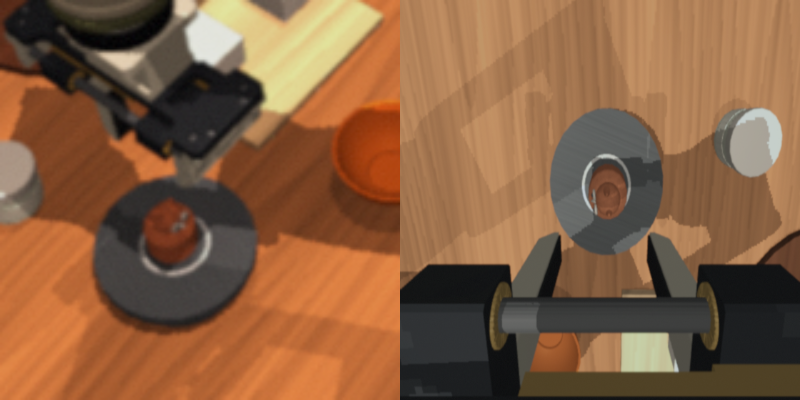

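apply_moves:
  commands: [-0.1,-4,2,0,0,0,6.4,-0.3,-6,1,0,0,0,6.4,-0.3,-6,0,0,0,0,6.4,-0.3,-6,0,0,0,0,6.4,-0.3,-6,0,0,0,0,6.4,-0.3,-6,0,0,0,0,6.4,-0.3,-6,0,0,0,0,6.4,-0.3,-6,0,0,0,0,6.4]
  squeeze: 35

```text
t: 26.65
tool_pos: [0.4791, -0.178, 0.2029]
orientation: [-2.256, -2.179, 0.022]
force: [0.8, -0.4, 0.5]
opening: 0.0637
```

apply_moves:
  commands: [-0.4,-5,0,0,0,0,6.4,-0.4,-5,0,0,0,0,6.4,-0.3,-3,0,0,0,0,6.4,0,-1,-1,0,0,0,6.4,0,0,-1,0,0,0,6.4,0,0,0,0,0,0,6.4]

```text
t: 27.4
tool_pos: [0.4644, -0.3236, 0.1769]
orientation: [-2.256, -2.168, 0.022]
force: [0.4, 0.5, 0.1]
opening: 0.0641
```

apply_moves:
  commands: [0.1,-0.6,-2,0,-0.018,0,6.4,0,0,-3,0,0,0,6.4,0,0,-2,0,0,0,6.4,0,0,-1.5,0,0,0,6.4,0,0,0,0,0,0,6.4]

```text
t: 28.02
tool_pos: [0.4679, -0.3235, 0.0904]
orientation: [2.256, 2.185, 0.001]
force: [0.4, -0.4, -0.5]
opening: 0.0644
```

apply_moves:
  commands: [-0.2,-0.65,-1,0,0,0,6.4,0,0,-0.8,0,0,0,6.4,0,0,-0.3,0,0,0,6.4,0,0,0,0,0,0,6.4]

```text
t: 28.52
tool_pos: [0.4671, -0.3312, 0.0703]
orientation: [2.253, 2.183, 0.001]
force: [-0.3, -0.3, 0.3]
opening: 0.064
```

apply_moves:
  commands: [0,0,0,0,0,0,4.2,0,0,0,0,0,0,4.2,0,0,0,0,0,0,4.2,0,0,0,0,0,0,4.2]
  squeeze: 35

```text
t: 29.02
tool_pos: [0.4672, -0.3314, 0.0708]
orientation: [2.253, 2.182, 0.001]
force: [0.5, 0.1, -0.4]
opening: 0.048
```

apply_moves:
  commands: [0,0,0.8,0,0,0,4.2,0,0,2,0,0,0,4.2,0,0,3,0,0,0,4.2,0,2,3,0,0,0,4.2,0.6,4,0.5,0,0,0,4.2,1.2,5,0,0,0,0,4.2,1.4,5,0,0,0,0,4.2,1.4,5,0,0,0,0,4.2]

```text
t: 30.02
tool_pos: [0.5152, -0.1201, 0.1789]
orientation: [2.253, 2.167, 0.007]
force: [0.0, -0.8, -1.6]
opening: 0.0477
```

apply_moves:
  commands: [1.3,5,0,0,0,0,4.2,1.3,5,0,0,0,0,4.2,1.3,4.5,0,0,0,0,4.2,1,3,0,0,0,0,4.2,0,0,0,0,0,0,4.2]

```text
t: 30.65
tool_pos: [0.5677, 0.0646, 0.1891]
orientation: [2.242, 2.167, 0.019]
force: [-0.7, -0.1, -1.4]
opening: 0.0477
```

apply_moves:
  commands: [-0.1,1.2,-1,0.008,0.025,0,4.2,0,0,-2,0,0,0,4.2,0,0,-2,0,0,0,4.2,0,0,-1,0,0,0,4.2,0,0,0,0,0,0,4.2]

```text
t: 31.28
tool_pos: [0.565, 0.0744, 0.1244]
orientation: [-2.261, -2.178, 0.005]
force: [1.0, -0.3, -2.1]
opening: 0.0476
```

apply_moves:
  commands: [0.1,0.4,-1,0,0,0,4.2,0,0,-1.5,0,0,0,4.2,0,0,-1,0,0,0,4.2,0,0,0,0,0,0,4.2]

```text
t: 31.78
tool_pos: [0.5663, 0.0784, 0.0875]
orientation: [-2.262, -2.178, 0.004]
force: [0.2, 0.3, -2.0]
opening: 0.0478
```

apply_moves:
  commands: [0,0,-0.8,0,0,0,4.2,0,0,-0.3,0,0,0,4.2,0,0,-0.2,0,0,0,4.2]

```text
t: 32.15
tool_pos: [0.5671, 0.0785, 0.0745]
orientation: [-2.263, -2.179, 0.002]
force: [-1.0, -0.0, -1.5]
opening: 0.0478
```

apply_moves:
  commands: [0,0,-0.15,0,0,0,4.2,0,0,-0.15,0,0,0,4.2]

```text
t: 32.4
tool_pos: [0.5673, 0.0784, 0.0717]
orientation: [2.263, 2.179, -0.002]
force: [0.4, -0.1, -1.7]
opening: 0.0474
```

apply_moves:
  commands: [0,0,-0.1,0,0,0,4.2,0,0,-0.1,0,0,0,4.2]

```text
t: 32.65
tool_pos: [0.5675, 0.0786, 0.0708]
orientation: [2.262, 2.179, -0.001]
force: [-6.5, 0.1, 10.4]
opening: 0.048
```

Contact at the expected height; release and rise.

apply_moves:
  commands: [0,0,0,0,0,0,4.9,0,0,0,0,0,0,5.5,0,0,0,0,0,0,6.2,0,0,0,0,0,0,6.2,0,0,2,0,0,0,6.2,0,0,4,0,0,0,6.2,0,0,5,0,0,0,6.2,0,0,3,0,0,0,6.2]

```text
t: 33.65
tool_pos: [0.5659, 0.0784, 0.2166]
orientation: [-2.262, -2.179, 0.004]
force: [0.6, 1.0, 0.2]
opening: 0.0618
```

Run:
```python
from h import *
s=read_state();print(s['t'],s['tool_pos'],s['orientation'],s['opening'],s['force'])
c="side";cm=camera_model(c);im,d=read_camera(c)
for n in "jar bottle owl".split():
        print(c,n,[(round(a["conf"],2),np.round(w(a["point"],cm),4).tolist()) for a in spot_point(n,c)[:2]])
```

```text
33.65 [0.56593147 0.07843899 0.21663618] [-2.26211179 -2.17869223  0.0035237 ] 0.061805110880201936 [0.63551576 1.03482992 0.24697243]
side jar [(0.85, [0.5625, 0.0833, 0.007]), (0.17, [0.6817, -0.3286, 0.0004])]
side bottle [(0.81, [0.5623, -0.3127, 0.0128])]
side owl [(0.76, [0.509, 0.2943, 0.0428])]
```

apply_moves:
  commands: [0,-4,0,0,0,0,5.8,0,-6,0,0,0,0,5.8,0,-6,0,0,0,0,5.8,0,-6,0,0,0,0,5.8,0,-6,0,0,0,0,5.8,0,-6,0,0,0,0,5.8,0,-4,0,0,0,0,5.8,0,0,0,0,0,0,5.8]

```text
t: 34.85
tool_pos: [0.5558, -0.3097, 0.199]
orientation: [-2.243, -2.167, 0.019]
force: [-0.4, 0.5, -0.1]
opening: 0.0582
```

apply_moves:
  commands: [0.8,-0.3,-1,-0.008,-0.025,0,5.8,0,0,-2,0,0,0,5.8,0,0,-1,0,0,0,5.8,0,0,0,0,0,0,5.8]

```text
t: 35.35
tool_pos: [0.5615, -0.3086, 0.152]
orientation: [-2.252, -2.179, 0.001]
force: [0.1, -0.4, -0.3]
opening: 0.0578
```

apply_moves:
  commands: [0.2,-0.5,-2,0,0,0,5.8,0,0,-2,0,0,0,5.8,0,0,-2,0,0,0,5.8,0,0,-1,0,0,0,5.8,0,0,0,0,0,0,5.8]

```text
t: 35.98
tool_pos: [0.5632, -0.313, 0.0763]
orientation: [-2.25, -2.178, 0.002]
force: [0.1, 0.1, 0.9]
opening: 0.058
```

apply_moves:
  commands: [0,-0.05,-0.7,0,0,0,5.8,0,0,0,0,0,0,5.8,0,0,0,0,0,0,3.2,0,0,0,0,0,0,3.2,0,0,0,0,0,0,3.2,0,0,0,0,0,0,3.2]
  squeeze: 30

```text
t: 36.72
tool_pos: [0.5646, -0.3144, 0.0714]
orientation: [-2.253, -2.181, 0.0]
force: [0.7, 0.4, -0.9]
opening: 0.0375
```

apply_moves:
  commands: [0,0,0.8,0,0,0,3.2,0,0,2,0,0,0,3.2,0,0,3,0,0,0,3.2,0,1,3,0,0,0,3.2,0,3,2,0,0,0,3.2,0,5,0,0,0,0,3.2,0,5,0,0,0,0,3.2,0,5,0,0,0,0,3.2]

```text
t: 37.72
tool_pos: [0.5654, -0.1237, 0.1945]
orientation: [2.261, 2.175, 0.006]
force: [0.3, 0.1, -1.8]
opening: 0.0372
```

apply_moves:
  commands: [0,5,0,0,0,0,3.2,0,5,0,0,0,0,3.2,0,3,0,0,0,0,3.2,0,1,0,0,0,0,3.2,0,0,0,0,0,0,3.2]

```text
t: 38.35
tool_pos: [0.5667, 0.0237, 0.2037]
orientation: [2.251, 2.175, 0.017]
force: [0.4, 0.0, -2.1]
opening: 0.0378
```

apply_moves:
  commands: [-0.1,0.4,-2,0,0.016,0,3.2,0,0,-2,0,0,0,3.2,0,0,-1.5,0,0,0,3.2,0,0,-1,0,0,0,3.2,0,0,0,0,0,0,3.2]

```text
t: 38.98
tool_pos: [0.564, 0.0242, 0.1318]
orientation: [-2.262, -2.176, 0.008]
force: [-0.3, -0.2, -1.2]
opening: 0.0377
```

apply_moves:
  commands: [0.1,0.5,-2,0,0,0,3.2,0,0,-1.5,0,0,0,3.2,0,0,-0.8,0,0,0,3.2,0,0,0,0,0,0,3.2]

```text
t: 39.48
tool_pos: [0.5653, 0.0297, 0.0861]
orientation: [-2.262, -2.177, 0.007]
force: [-0.7, -0.6, -1.1]
opening: 0.0375
```

apply_moves:
  commands: [0,0,-0.7,0,0,0,3.2,0,0,-0.3,0,0,0,3.2,0,0,-0.15,0,0,0,3.2]

```text
t: 39.85
tool_pos: [0.5663, 0.0296, 0.0752]
orientation: [-2.263, -2.178, 0.005]
force: [-0.6, 0.3, -1.8]
opening: 0.0374
```

apply_moves:
  commands: [0,0,-0.15,0,0,0,3.2,0,0,-0.15,0,0,0,3.2,0,0,-0.1,0,0,0,3.2]

```text
t: 40.22
tool_pos: [0.5667, 0.0296, 0.0715]
orientation: [-2.264, -2.178, 0.004]
force: [-0.3, -0.4, -1.8]
opening: 0.0373
```

apply_moves:
  commands: [0,0,-0.1,0,0,0,3.2,0,0,-0.1,0,0,0,3.2]

```text
t: 40.48
tool_pos: [0.5669, 0.0295, 0.0712]
orientation: [2.264, 2.178, -0.004]
force: [-5.8, 0.5, 8.5]
opening: 0.0374
```

apply_moves:
  commands: [0,0,0,0,0,0,3.9,0,0,0,0,0,0,4.5,0,0,0,0,0,0,5.6,0,0,0,0,0,0,5.6,0,0,2,0,0,0,5.6,0,0,4,0,0,0,5.6,0,0,5,0,0,0,5.6,0,0,3,0,0,0,5.6]

```text
t: 41.48
tool_pos: [0.5653, 0.0296, 0.217]
orientation: [-2.263, -2.177, 0.006]
force: [1.6, 0.4, 0.4]
opening: 0.0558
```

apply_moves:
  commands: [0,-5,0,0,0,0,5.6,0,-5,0,0,0,0,5.6,0,-5,0,0,0,0,5.6,0,-5,0,0,0,0,5.6,0,-5,0,0,0,0,5.6,0,-5,0,0,0,0,5.6,0,0,0,0,0,0,5.6,0,0,0,0,0,0,5.6]

```text
t: 42.48
tool_pos: [0.5686, -0.2794, 0.2368]
orientation: [2.248, 2.169, 0.012]
force: [0.2, 0.1, 0.8]
opening: 0.0561
```

Run:
```python
from h import *
s=read_state();print(s['t'],s['tool_pos'],s['opening'],s['force'])
out=[]
for c in ["side","top"]:
    cm=camera_model(c);im,d=read_camera(c)
    for n in "jar bottle owl wheel bowl tool tub_left tub_right".split():
        print(c,n,[(round(a["conf"],2),np.round(w(a["point"],cm),4).tolist()) for a in spot_point(n,c)[:1]])
    out.append(cv2.resize(im[130:360,100:330] if c=="side" else im[100:290,90:310],(400,400)))
z0=np.load("top0.npz")["im"]
z1=im
cv2.imwrite("pics/s9.png",np.vstack([np.hstack(out),np.hstack([cv2.resize(a[125:225,205:315],(400,200)) for a in (z0,z1)])]))
```

```text
42.475 [ 0.56858977 -0.27944927  0.23676521] 0.05613236529560503 [0.20250039 0.11150502 0.76642264]
side jar [(0.91, [0.5626, 0.0823, 0.0048])]
side bottle []
side owl [(0.74, [0.5105, -0.3199, -0.0046])]
side wheel [(0.86, [0.5091, 0.2946, -0.0012])]
side bowl [(0.96, [0.4082, 0.1125, 0.0014])]
side tool [(0.75, [0.4094, 0.1135, 0.0006])]
side tub_left [(0.65, [0.6819, 0.3266, -0.0009])]
side tub_right [(0.95, [0.6817, -0.3282, 0.0033])]
top jar [(0.56, [0.5665, 0.0782, 0.0142])]
top bottle [(0.78, [0.5661, 0.0282, 0.009])]
top owl [(0.96, [0.5108, 0.293, 0.0445])]
top wheel [(0.58, [0.5116, 0.2956, 0.0003])]
top bowl [(0.68, [0.4133, 0.1034, -0.0016])]
top tool [(0.89, [0.4108, -0.0893, -0.0006])]
top tub_left [(0.61, [0.6878, 0.3227, 0.0026])]
top tub_right [(0.63, [0.6784, -0.3282, -0.0028])]
```

View pics/s9.png

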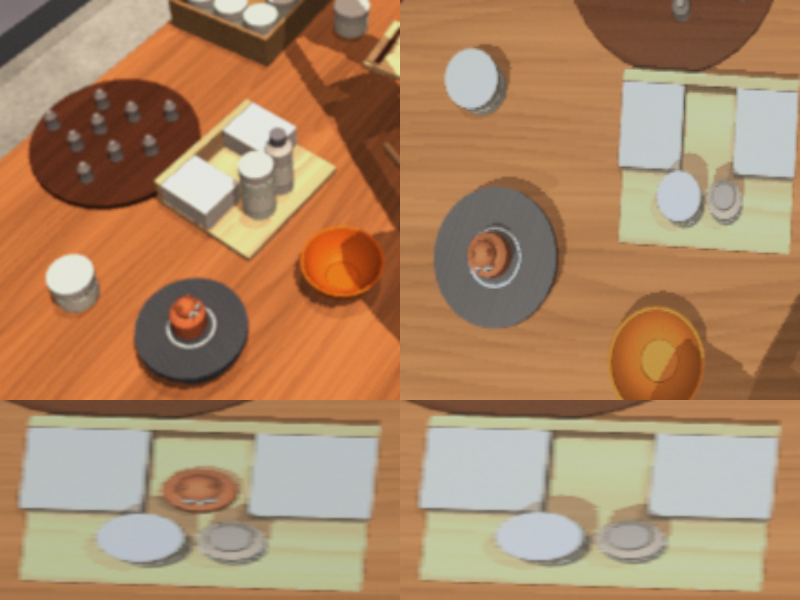

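```bash
python3 -c "
from plant import *
print(close_job())"
```

```text
the job is handed in; nothing more can be done
None
```

I finished the job and handed it in at about 42.5 s of the 112 s allowed; the interface gives no verdict.

I stood the bottle and then the jar on the ware board. Then I lifted the owl out of its niche and set it upright on the banding wheel. Last, I returned the jar and then the bottle to their spots. I lowered each piece to light contact (about 8–10 N) before letting go.

**Jar and bottle:** before and after pictures from the top camera show both in the same places in the stall. The trained networks put them within about 5 mm (jar) and 2 mm (bottle) of their starting readings. When I let go, the gripper was within about 1–2 mm of the original grip positions.

**Owl:** it stands upright inside the bright ring, at about (0.509, 0.293). My two fits of the ring centre gave (0.508, 0.294) and (0.509, 0.292), so it is a few millimetres from the middle at most.

**Tubs, bowl and tool:** the top camera has each of them within about 6 mm of its starting reading, against a limit of 20 mm. The arm was well clear of everything at the end.

**Disagreements:**
- In the last side picture the network missed the bottle and gave wrong places for the owl and the modelling tool. The picture itself and the top camera contradict those readings.
- The wrist and top cameras differed by about 4 mm in y when I first measured, so I used values between the two.

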